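Spin the banding wheel and brake it on its pointer

ROBOT

A 6-joint arm with a two-finger parallel gripper is mounted at the origin on the work surface. World frame = base frame: x ahead of the robot, y to its left, z up, the work surface at z = 0. Lengths are in m, angles in rad, forces in N, time in s.
With the tool pointing down it reaches from about 0.3 to 0.95 m from the base axis. Payload 3.1 kg.
Tool frame: the origin (TCP) lies midway between the tips of the shut fingers; the grasp point (between the pads) lies 19 mm behind it; z points along the fingers, x is the direction in which the jaws open and shut, and the axes are right-handed (so a half turn about z gives the same grasp; the last joint's range is limited). The gripper opens to 85 mm and grips with 20 to 120 N. Pads are 22 mm wide; open, the fingers measure 114 mm over their backs; the gripper's body (76 mm by 85 mm) begins 54 mm behind the grasp point. The pads swing forward as they close: fully open they stand 13 mm farther back than shut.
Start: joints at [-1.185, 0.308, 1.634, -0, 1.2, -0.07], TCP at [0.275, -0.561, 0.231] pointing down, gripper open.
Joint ranges: [-3.06, 3.06], [-0.79, 1.96], [0.05, 2.63], [-1.19, 4.34], [0.05, 2.64], [-2.94, 2.94]. Speed limits (rad/s): [2.79, 2.79, 3.14, 3.14, 3.14, 3.14].

INTERFACE

Orientations are given as a unit quaternion [x, y, z, w].
In Python, from bench import r, viewer, job, finder gives the robot as it stands.
- The arm moves only by the tool servo_tool, never from a script. Its argument "plan" is a list that holds one entry, the list of rows, each a list of 6 numbers: the shift along the tool's x, y, z in cm, then the turn, a rotation vector about the tool's x, y, z in degrees. A call has 1 to 20 rows; each row is the pose to reach, as a shift and turn from the pose commanded when the call began, along the tool's axes at that moment; what a row does not reach only later rows make up. A row lasts 1/8 s, in which the tool goes at most 62.5 mm and 10.7 degrees, less where a joint would pass 70% of its speed; a pose out of reach is approached as far as the arm can. A call with a gripper value outside its range is refused whole. "gripper" is the opening, from 0 (shut) to 1 (fully open), set as the call begins (left out, the last holds). The fingers move at their own pace and stop on an object; "newtons" is the grip in N (left out, the last holds). Time passes only in rows, so rows that repeat a pose let the fingers close. It gives the time, the measured TCP pose, the force and the opening at its end, in the units of the state.
- r.observe(): the state, without advancing time (a new reading comes with each control period).
- viewer.snapshot(name): name is "side" or "top" or "wrist"; returns the picture (420x560x3 uint8, red, green, blue); there is no depth.
- viewer.camera_info(name): a dict with "fx", "fy", "cx", "cy" (pixels), "k1" (the pictures are not rectified: a ray, as slopes to the right and down, at radius r is drawn at 1 + k1 r^2 times it, then the intrinsics apply), "extrinsics" (4x4, takes a point from camera to world coordinates). Camera axes: x right, y down, z forward; pixel columns grow to the right and rows downward; lengths in m; the calibration is good to about 2 mm. A picture is of the moment at which its call begins: read the wrist's pose just before it. camera_info takes no time and is no camera call; for the wrist camera it gives the pose at the moment of the call.
- job.hand_in(): hands the job in, once; it reports no verdict.
Trained networks look in the newest picture that a camera, given by its name, has taken for a name from the list of things; names that differ only in an ending like _2 or _b are one class to them, and where a whole thing is asked for, a point or a joint stands for the part that bears it (a point fixed in the world has none). Each returns a list of dicts, best first, with "conf" (0 to 1); they miss things now and then, are a little off and sometimes report something else, mostly with a low value. They report only what shows in the picture. A call takes as long as a camera call.
- finder.cut_out(camera, name): "mask" (420x560 bool, what is visible of it) and "at" ([column, row] in pixels, amid what is visible of it).
The state is a dict: "t": time; "joint_pos": joint angles; "joint_velocities": joint speeds; "joint_torque": joint torques, N m; "tcp_pos": TCP position; "tcp_rot": TCP orientation; "wrist_force": force on the tool from outside, world axes, zero at the start; "moment": the same for the moment, N m; "opening": finger opening in m.
Only numpy, scipy, OpenCV 4.12 (cv2) and the standard library are available. Lean on these libraries where they do the work, as an engineer would, in place of code of your own. Each camera call takes 0.05 s, during which the arm holds its last target.

TASK

Check the painted bird all round and leave the wheel ready for the next band: with a fingertip, flick the banding wheel so that it spins freely anticlockwise (seen from above), let its upright stud run past the fixed pointer at least once with nothing touching the wheel, then on a later pass brake it with a fingertip so that the stud stops right at the pointer. Stop it there in one go: once it has passed the pointer it must not come to rest anywhere else and be pushed round. Never take the stud between the fingers, leave the bird standing on the wheel and the other things where they are, and finish with the fingertip still resting on the wheel, holding it still.

Things in the scene. Friction and masses are not known exactly. Their poses are not given: they have to be found in the camera images.
- wheel (a joint): wheel angle in rad, growing anticlockwise seen from above, without end stops; it counts on over turns. At 0, 6.283, 12.566.. the stud is exactly at the pointer. It starts at rest between 1.8 and 4.0. The bearing runs freely: the wheel loses about 0.3 rad/s each second, so from 3 rad/s it coasts two to three turns; left at rest it stays.
- hub (a point): centre of the top of the turning disc of the banding wheel: pale wood, 230 mm across, 11 mm thick, flat top 75 mm above the table. This point lies on the vertical turning axis, in the disc's top, 75 mm above the table. Disc about 0.45 kg. One steel stud stands on it near the rim; two thin dark guide rings are only drawn on.
- stud (a point): centre of the top of the stud: a plain upright dark steel pin, 16 mm in diameter, 22 mm high above the disc (top 97 mm above the table), fixed to the disc 90 mm from its turning axis. A finger held still in its path stops it with a small rebound (about a seventh of its speed); a fingertip pressed on the disc's top with a few newtons stops it almost at once.
- stand: the fixed dark iron stand under the disc, bolted down. Origin on the turning axis at table height; its own -x axis points from the axis towards the pointer. The pointer is a flat bare-aluminium finger 12 mm wide on a 22 mm wide upright aluminium bracket, just outside the rim (from 114 to 160 mm from the axis), its top level with the disc's top, pointing inwards at the axis. It can be anywhere on the robot's half or at the sides.
- stop_place (a point): the point, fixed in the stand, where the centre of the stud's top is when the stud is right at the pointer: on the line from the axis to the pointer, 90 mm from the axis, 97 mm above the table.
- bird: white and blue glazed bird figurine, 66 mm high, body 48 mm across, 76 mm long from beak to tail, 0.14 kg, standing loose on the middle of the disc, its round foot (48 mm) within a few mm of the axis. Origin at the centre of its underside. It turns with the disc; leave it alone.
- ink_bottle: closed black ink bottle, 60 mm across, 95 mm high, standing on the table; origin at the centre of its underside. To be left alone.
- jar: amber jar with a steel lid, 66 mm across, 80 mm high, standing on the table; origin at the centre of its underside. To be left alone.
- water_cup: open terracotta cup, 72 mm across, 75 mm high, standing on the table; origin at the centre of its underside. To be left alone.

How it is judged:
On the way, in this order (a step that is already met when the one before it is completed fails the run):
1. the wheel spins freely anticlockwise, untouched, before the stud has reached the pointer (contact force between each of the fingers, the arm and wheel below 0.05 N and velocity of joint wheel above 0.8 rad/s and value of joint wheel below 6.1332 rad), for 0.1 s.
2. the stud has run past the pointer with nothing touching the wheel (contact force between each of the fingers, the arm and wheel below 0.05 N and velocity of joint wheel above 0.2 rad/s and value of joint wheel above 6.5832 rad), for 0.1 s.
At the end, for the whole second after the job is handed in: The stud stands at the pointer within 12 mm, the wheel is still, a finger rests on the wheel with at least 0.3 N, and the bird stands upright on the middle of the disc (within 20 mm of the axis) (horizontal distance between stud and stop_place below 0.012 m and velocity of joint wheel between -0.05 and 0.05 rad/s and contact force between the fingers and wheel above 0.3 N and angle between bird's own z axis and vertical below 0.3 rad and horizontal distance between bird and hub below 0.02 m and height (world z) of bird between 0.065 and 0.09 m); the arm keeps its last pose, push and grip.
It fails at once if after passing the pointer the wheel came to rest (or turned back) more than 40 mm from the pointer (value of joint wheel above 6.6332 rad and velocity of joint wheel below 0.02 rad/s and horizontal distance between stud and stop_place above 0.04 m).
It fails at once if the stud was taken between the fingers (horizontal distance between the grasp point and stud below 0.008 m and z of the grasp point in the frame of stud below 0.012 m).
It fails at once if the bird was tipped, shifted off the middle or lifted (not (angle between bird's own z axis and vertical below 0.3 rad and horizontal distance between bird and hub below 0.02 m and height (world z) of bird between 0.065 and 0.09 m)).
It fails at once if another object on the table was moved by more than 20 mm or lifted (distance of any of ink_bottle, jar, water_cup from where it was at the start of the episode above 0.02 m).
It also fails if it takes over 40 s, if anything falls off the work surface, if the arm or the gripper's body presses on something with over 40 N, if the wrist force passes 120 N, or if a joint passes its speed limit or range.

## Working session

There is one attempt and no reset: what is moved stays moved. The work goes in short steps, Python scripts to look and compute and a tool call to move; the robot and the scene stay as the last step left them, time stands still between calls to the robot, and variables do not carry over. Pictures are saved under pics/ and viewed, and the job is handed in when it is done.

Besides the shell and the picture viewer there is one more tool, called after "Request:" as name(argument=value, ...), one argument or row to a line, values as JSON. servo_tool: Moves the arm, as the interface text tells. Its arguments: {"type":"object","properties":{"plan":{"type":"array"},"gripper":{"type":"number"},"newtons":{"type":"number"}},"required":["plan"]}

```bash
mkdir -p pics; ls
python3 - <<'E'
from bench import r, viewer, job, finder
import cv2, numpy as np
print(r.observe())
for n in ("side","top","wrist"):
    im=viewer.snapshot(n); cv2.imwrite(f"pics/{n}0.png",im[:,:,::-1])
    ci=viewer.camera_info(n); print(n,{k:np.round(v,4).tolist() for k,v in ci.items()})
E
```

```text
pics
{'t': 0.0, 'joint_pos': array([-1.18468598e+00,  3.08980288e-01,  1.63521037e+00, -1.41335512e-05,
        1.19969017e+00, -6.97051198e-02]), 'joint_velocities': array([-1.26854224e-03, -7.94421683e-05, -5.92258703e-04, -1.87940771e-03,
       -1.56889490e-03, -7.53842657e-05]), 'joint_torque': array([ 1.44901649e-03, -4.15251625e+01, -2.76667571e+01, -1.43173697e-04,
        1.03361727e-02, -7.89317113e-06]), 'tcp_pos': array([ 0.27477757, -0.56043443,  0.23005112]), 'tcp_rot': array([ 8.48586295e-01, -5.29055754e-01, -9.30203252e-04, -6.66107379e-04]), 'wrist_force': array([ 0.04657009,  0.06604817, -0.5224343 ]), 'moment': array([ 0.04438956, -0.06124328, -0.03318862]), 'opening': 0.08531312632288249}
side {'fx': 432.0007, 'fy': 432.0007, 'cx': 276.8544, 'cy': 206.5512, 'k1': 0.0115, 'extrinsics': [[-0.8415, -0.3793, 0.3847, 0.1629], [-0.5401, 0.6077, -0.5823, 0.6017], [-0.0129, -0.6977, -0.7162, 0.8385], [0.0, 0.0, 0.0, 1.0]]}
top {'fx': 425.848, 'fy': 425.848, 'cx': 280.6768, 'cy': 207.1516, 'k1': 0.0369, 'extrinsics': [[-0.0102, -0.9811, 0.1931, 0.3487], [-0.9999, 0.0096, -0.0044, 0.0036], [0.0025, -0.1931, -0.9812, 1.2245], [0.0, 0.0, 0.0, 1.0]]}
wrist {'fx': 310.6402, 'fy': 310.6402, 'cx': 276.7846, 'cy': 212.0458, 'k1': -0.0328, 'extrinsics': [[0.4404, -0.8662, -0.2362, 0.3349], [-0.8978, -0.4256, -0.1134, -0.531], [-0.0023, 0.262, -0.9651, 0.3735], [0.0, 0.0, 0.0, 1.0]]}
```

View pics/top0.png

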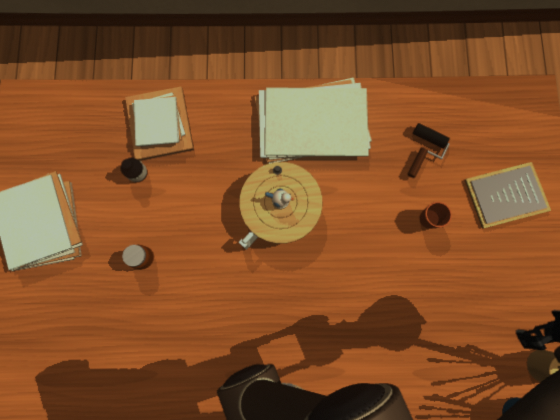

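View pics/side0.png

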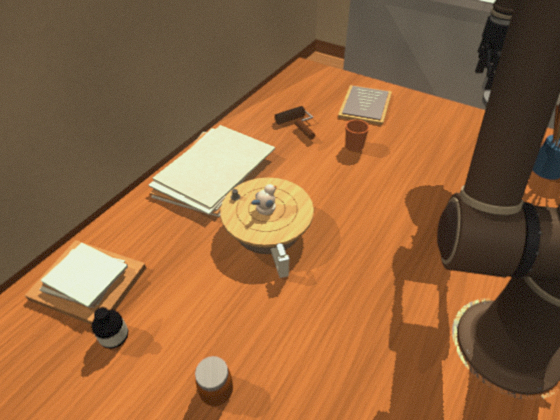

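```bash
cat > h.py <<'E'
from bench import r, viewer, job, finder
import cv2, numpy as np
from scipy.spatial.transform import Rotation as R
def pix2w(n,uv,z,ci=None):
    ci=ci or viewer.camera_info(n)
    K=np.array([[ci['fx'],0,ci['cx']],[0,ci['fy'],ci['cy']],[0,0,1]])
    p=cv2.undistortPoints(np.array([[uv]],float),K,np.array([ci['k1'],0,0,0]))[0,0]
    E=np.array(ci['extrinsics']); d=E[:3,:3]@[p[0],p[1],1]; o=E[:3,3]
    return o+d*(z-o[2])/d[2]
def w2pix(n,P,ci=None):
    ci=ci or viewer.camera_info(n)
    K=np.array([[ci['fx'],0,ci['cx']],[0,ci['fy'],ci['cy']],[0,0,1]])
    E=np.linalg.inv(np.array(ci['extrinsics'])); rv=cv2.Rodrigues(E[:3,:3])[0]
    return cv2.projectPoints(np.array(P,float).reshape(-1,1,3),rv,E[:3,3],K,np.array([ci['k1'],0,0,0]))[0][:,0]
E
python3 - <<'E'
from h import *
for n in ("top","side"):
    for k,z in (("hub",.075),("stud",.097),("stand",.075),("bird",.1),("ink_bottle",.095),("jar",.08),("water_cup",.075)):
        for d in finder.cut_out(n,k)[:2]:
            ys,xs=np.nonzero(d['mask'])
            print(n,k,round(d['conf'],2),np.round(d['at'],1),xs.min(),xs.max(),ys.min(),ys.max(),len(xs),np.round(pix2w(n,d['at'],z),4))
E
```

```text
top hub 0.62 [284.4 207.6] 239 321 161 243 5061 [ 0.5736 -0.0118  0.075 ]
top stud 0.69 [276.3 209.9] 239 322 162 243 5067 [0.5632 0.0104 0.097 ]
top stand 0.65 [276.1 209.1] 239 321 162 246 5090 [0.5696 0.0111 0.075 ]
top ink_bottle 0.85 [133.6 169.8] 120 147 157 182 537 [0.679  0.3997 0.095 ]
top jar 0.79 [137.6 255.8] 122 153 245 267 583 [0.4455 0.381  0.08  ]
top water_cup 0.74 [434.  214.9] 420 451 201 228 661 [ 0.5493 -0.42    0.075 ]
side hub 0.93 [268.6 212.5] 220 312 178 246 4601 [0.5791 0.0086 0.075 ]
side hub 0.35 [212.4 385.5] 195 233 356 406 1505 [0.4318 0.4108 0.075 ]
side stud 0.91 [266.7 213.7] 219 312 178 246 4647 [0.5688 0.0314 0.097 ]
side stand 0.76 [270.  220.5] 220 312 178 277 5180 [0.5617 0.0289 0.075 ]
side bird 0.92 [268.  201.2] 252 275 184 214 505 [ 0.5875 -0.0026  0.1   ]
side bird 0.28 [108.6 327.3] 91 128 306 347 1179 [0.6569 0.4361 0.1   ]
side ink_bottle 0.59 [108.9 325.7] 91 127 307 347 1122 [0.6623 0.4324 0.095 ]
side water_cup 0.82 [355.1 133.3] 345 368 120 151 631 [ 0.5402 -0.3941  0.075 ]
```

The top view shows the disc around (281,202), the stud at about (277,170) on the far side, and the pointer at about (248,240) on the robot's side. I'll zoom in and fit next.

Run:
```python
from h import *
from scipy.optimize import least_squares
for n,(x0,y0,x1,y1) in (("top",(225,150,335,255)),("side",(205,165,325,285))):
    im=viewer.snapshot(n)
    m=[d for d in finder.cut_out(n,"hub")][0]['mask'].astype(np.uint8)
    c=max(cv2.findContours(m,0,cv2.CHAIN_APPROX_NONE)[0],key=len)[:,0].astype(float)
    W=np.array([pix2w(n,p,.075)[:2] for p in c])
    s=least_squares(lambda q:np.hypot(W[:,0]-q[0],W[:,1]-q[1])-.115,[.57,0],loss='soft_l1',f_scale=.002)
    print(n,s.x,np.sqrt(np.median(s.fun**2)))
    cr=cv2.resize(im[y0:y1,x0:x1],None,fx=5,fy=5,interpolation=cv2.INTER_CUBIC)[:,:,::-1]
    cv2.imwrite(f"pics/{n}z.png",cr)
```

```text
top [ 0.58986929 -0.00095213] 0.0013106790164742893
side [0.59010681 0.00261985] 0.0018644169247179487
```

View pics/topz.png

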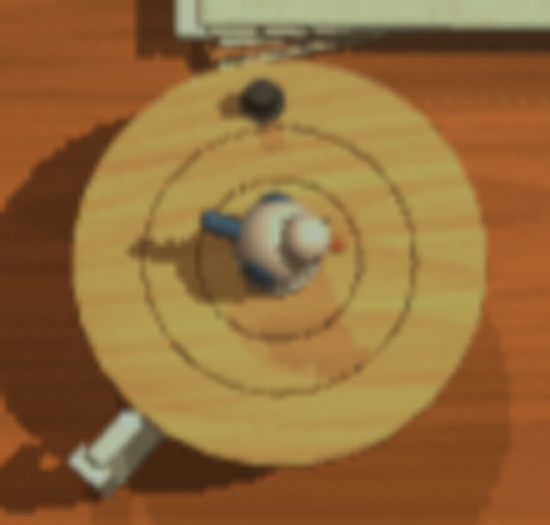

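View pics/sidez.png

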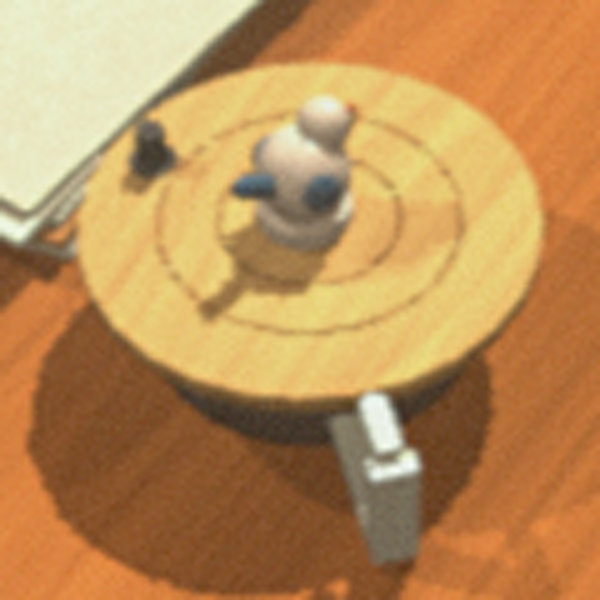

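Run:
```python
from h import *
H={'top':np.array([.5899,-.001]),'side':np.array([.5901,.0026])}
for n,pts in (("top",[(277.6,169.4,.097),(253.8,234.2,.075),(242.6,245.2,.075)]),("side",[(205+150/5,165+128/5,.097),(279.6,244.6,.075),(283.6,256,.075)])):
    for u,v,z in pts:
        p=pix2w(n,(u,v),z)[:2]; d=p-H[n]; print(n,p,np.hypot(*d),np.degrees(np.arctan2(d[1],d[0])))
```

```text
top [0.67631397 0.00589365] 0.08668850659688043 4.5610965544028055
top [0.50077413 0.07218837] 0.11532544364807086 140.6078487278413
top [0.47118149 0.10235865] 0.15740741702995809 138.9565354833575
side [0.67953813 0.00738486] 0.08956603331206874 3.0623546483098636
side [0.50249465 0.07924721] 0.11640228723814572 138.8168437470645
side [0.47753132 0.1019774 ] 0.15015850349258014 138.56142813025414
```

Estimates: hub at about (0.590, 0.001), pointer at azimuth about 139.3°, stud at about 4°, so the wheel angle is about 3.92 rad. Next I'll move to a pre-flick pose with the fingers shut.

```bash
cat >> h.py <<'E'
def rel(target,xyaw_deg,base=None):
    """shift cm + rotvec deg from current pose to target w/ tool down, x axis at yaw"""
    s=r.observe(); p=np.array(s['tcp_pos']); Rc=R.from_quat(s['tcp_rot'])
    a=np.radians(xyaw_deg); x=np.array([np.cos(a),np.sin(a),0]); z=np.array([0,0,-1.]); y=np.cross(z,x)
    Rt=R.from_matrix(np.c_[x,y,z])
    return np.round(Rc.inv().apply(np.array(target)-p)*100,2), np.round((Rc.inv()*Rt).as_rotvec(degrees=True),2)
E
python3 -c "
from h import *
print(rel((.68,-.125,.2),0))"
```

```text
(array([-21.34, -55.56,   3.13]), array([  0.  ,  -0.  , -63.88]))
```

Request:
servo_tool(
  plan=[
    [[-2.1, -5.5, 0.3, 0, 0, -6.4], [-4.2, -11, 0.6, 0, 0, -12.8], [-6.4, -16.7, 0.9, 0, 0, -19.2], [-8.5, -22.2, 1.2, 0, 0, -25.6], [-10.6, -27.8, 1.5, 0, 0, -32], [-12.8, -33.3, 1.8, 0, 0, -38.3], [-14.9, -38.9, 2.1, 0, 0, -44.7], [-17, -44.5, 2.5, 0, 0, -51], [-19.2, -50, 2.8, 0, 0, -57.5], [-21.3, -55.5, 3.1, 0, 0, -63.9], [-21.3, -55.5, 3.1, 0, 0, -63.9], [-21.3, -55.5, 3.1, 0, 0, -63.9]],
  ],
  gripper=0,
  newtons=60,
)

```text
t: 2.55
tcp_pos: [0.6792, -0.1257, 0.1999]
tcp_rot: [1.0, 0.0, -0.001, 0.0]
wrist_force: [-0.5, -0.3, 0.8]
opening: 0.0001
```

Run:
```python
from h import *
s=r.observe();print({k:np.round(s[k],3) for k in ('t','tcp_pos','opening','wrist_force','joint_pos','joint_velocities')})
for n in ("wrist","top"):
    im=viewer.snapshot(n); cv2.imwrite(f"pics/{n}1.png",im[:,:,::-1])
print(np.round(viewer.camera_info("wrist")['extrinsics'],3))
```

```text
{'t': np.float64(2.55), 'tcp_pos': array([ 0.679, -0.126,  0.2  ]), 'opening': np.float64(0.0), 'wrist_force': array([-0.475, -0.343,  0.814]), 'joint_pos': array([-2.460e-01,  4.610e-01,  1.489e+00, -1.000e-03,  1.193e+00,
       -2.460e-01]), 'joint_velocities': array([-0.029, -0.013,  0.014,  0.001, -0.   ,  0.001])}
[[ 1.    -0.001 -0.001  0.679]
 [-0.001 -0.965 -0.262 -0.06 ]
 [-0.     0.262 -0.965  0.343]
 [ 0.     0.     0.     1.   ]]
```

View pics/wrist1.png

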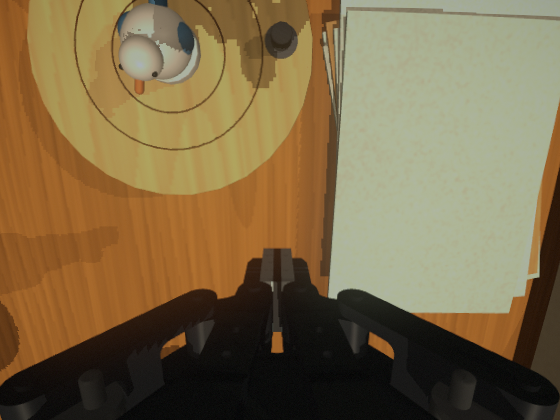

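The wrist view shows the stud top at about (284,35), the disc rim at the left, and the fingers shut.

Run:
```python
from h import *
from scipy.optimize import least_squares
print(pix2w("wrist",(284,33),.097))
n="wrist"
d=finder.cut_out(n,"hub")
print([x['conf'] for x in d])
m=d[0]['mask'].astype(np.uint8)
c=max(cv2.findContours(m,0,cv2.CHAIN_APPROX_NONE)[0],key=len)[:,0].astype(float)
c=c[(c[:,1]>60)]
W=np.array([pix2w(n,p,.075)[:2] for p in c])
s=least_squares(lambda q:np.hypot(W[:,0]-q[0],W[:,1]-q[1])-.115,[.59,0],loss='soft_l1',f_scale=.002)
print(s.x,np.sqrt(np.median(s.fun**2)))
print(rel((.68,-.125,.084),0))
```

```text
[0.6844901  0.00636215 0.097     ]
[0.78]
[5.93392391e-01 1.40917777e-04] 0.0011898597192260862
(array([ 0.12, -0.21, 11.64]), array([ 0.02,  0.02, -0.1 ]))
```

Request:
servo_tool(
  plan=[
    [[0.2, 0, 5, 0, 0, 0], [0.2, 0, 9, 0, 0, 0], [0.2, 0, 11.6, 0, 0, 0], [0.2, 0, 11.6, 0, 0, 0], [0.2, 0, 11.6, 0, 0, 0]],
  ],
)

```text
t: 3.32
tcp_pos: [0.6824, -0.1268, 0.0859]
tcp_rot: [1.0, -0.001, 0.001, 0.0]
wrist_force: [-0.1, 0.8, 0.8]
opening: -0.0005
```

Request:
servo_tool(
  plan=[
    [[0, -1, 0.3, 0, 0, 0], [0, -3.5, 0.3, 0, 0, 0], [0, -6.8, 0.3, 0, 0, 0], [0, -10.1, 0.3, 0, 0, 0], [0, -13.4, 0.3, 0, 0, 0], [0, -14.8, 0.2, 0, 0, 0], [0, -15, -5, 0, 0, 0], [0, -15, -10, 0, 0, 0]],
  ],
)

```text
t: 4.32
tcp_pos: [0.681, 0.0255, 0.1849]
tcp_rot: [1.0, 0.001, -0.001, 0.0]
wrist_force: [0.5, -0.5, 0.5]
opening: -0.0001
```

```bash
cat >> h.py <<'E'
HUB=np.array([.591,.001]); AP=139.2
def studpix(n,im,dbg=False):
    """dark blob nearest to the r=90 circle"""
    return None
E
python3 - <<'E'
from h import *
for i,n in enumerate(("top","side","top","side")):
    t=r.observe()['t']; im=viewer.snapshot(n); cv2.imwrite(f"pics/f{i}.png",im[:,:,::-1]); print(i,n,t)
ims=[cv2.imread(f"pics/f{i}.png") for i in range(4)]
a=[cv2.resize(im[100:300,180:380],None,fx=2,fy=1.5) for im in ims]
a=[cv2.resize(im[150:290,200:340],(400,300)) for im in ims]
cv2.imwrite("pics/f.png",np.vstack([np.hstack(a[:2]),np.hstack(a[2:])]))
print(r.observe()['tcp_pos'])
E
```

```text
0 top 4.325
1 side 4.375
2 top 4.425
3 side 4.475
[0.68280599 0.02465626 0.18672928]
```

View pics/f.png

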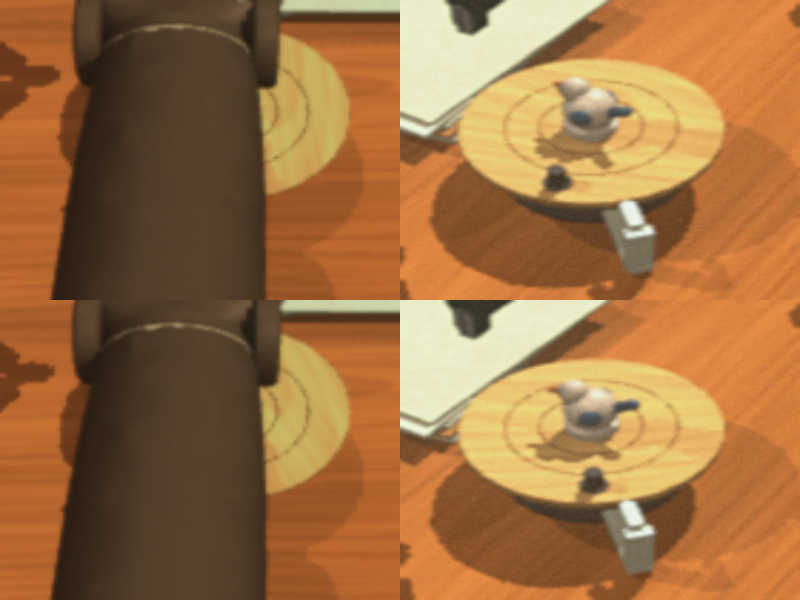

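It's spinning freely, and the stud shows in the side view at about (254.6,229) and then (267.6,229).

Run:
```python
from h import *
L=[]
for u in ((254.6,229.3),(267.6,229.4)):
    p=pix2w("side",u,.097)[:2]; d=p-[.5901,.0026]; L.append(np.arctan2(d[1],d[0])); print(p,np.hypot(*d),np.degrees(L[-1]), 6.283+L[-1]-np.radians(AP))
print((L[1]-L[0])/.1)
```

```text
[0.56510294 0.08672503] 0.08776032348457499 106.54888577613859 5.713130552348867
[0.53978238 0.07123611] 0.0851045149156398 126.24540712954574 6.05689970115519
3.4376914880632436
```

```bash
python3 -c "
from h import *
print(rel((.5092,.0439,.2),-40.8))"
```

```text
(array([-17.35,  -1.94,  -1.4 ]), array([-0.07, -0.24, 40.84]))
```

Request:
servo_tool(
  plan=[
    [[-4, -0.4, -1.3, 0, 0, 10], [-8.5, -0.9, -1.3, 0, 0, 20], [-13, -1.4, -1.3, 0, 0, 30], [-17.3, -1.9, -1.3, 0, 0, 40.8], [-17.3, -1.9, -1.3, 0, 0, 40.8]],
  ],
)

```text
t: 5.15
tcp_pos: [0.5032, 0.0437, 0.1943]
tcp_rot: [0.937, -0.348, -0.004, 0.001]
wrist_force: [0.7, -0.0, -0.2]
opening: 0.0003
```

Run:
```python
from h import *
s=r.observe(); print(s['t'],s['tcp_pos'])
ci=viewer.camera_info("wrist"); print(s['t']); im=viewer.snapshot("wrist"); cv2.imwrite("pics/w2.png",im[:,:,::-1])
import json; json.dump({k:np.array(v).tolist() for k,v in ci.items()},open("ciw2.json","w"))
t=r.observe()['t'];im=viewer.snapshot("side"); cv2.imwrite("pics/s2.png",im[:,:,::-1]); print(t)
cv2.imwrite("pics/s2z.png",cv2.resize(im[150:290,200:340,::-1],(700,560)))
```

```text
5.15 [0.50324003 0.04367618 0.19432737]
5.15
5.2
```

View pics/w2.png

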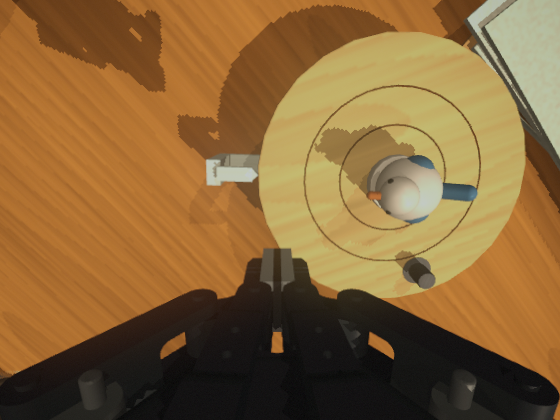

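View pics/s2z.png

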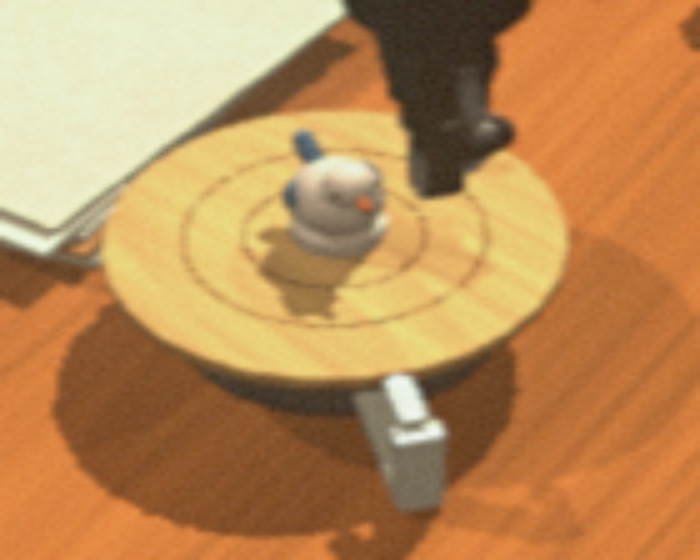

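The wrist view shows the pointer running from about (215,173) in to its tip at (257,174), the stud top at about (427,281), and the bird in the middle.

Run:
```python
from h import *
import json
from scipy.optimize import least_squares
ci=json.load(open("ciw2.json")); im=cv2.imread("pics/w2.png")
s=r.observe(); print(s['t'],s['tcp_pos'])
# disc by colour-agnostic: rim radial edge fit using hand-picked guess via finder on newest wrist picture
d=finder.cut_out("wrist","hub"); print([x['conf'] for x in d])
m=d[0]['mask'].astype(np.uint8); c=max(cv2.findContours(m,0,cv2.CHAIN_APPROX_NONE)[0],key=len)[:,0].astype(float)
c=c[(c[:,0]>262)|(c[:,1]<150)|(c[:,1]>195)]
W=np.array([pix2w("wrist",p,.075,ci)[:2] for p in c])
q=least_squares(lambda q:np.hypot(W[:,0]-q[0],W[:,1]-q[1])-.115,[.59,0],loss='soft_l1',f_scale=.002); H=q.x
print("hub",H,np.median(abs(q.fun)))
for u,z in (((257,174),.075),((221,174),.075),((213,172),.075),((427,281),.097)):
    p=pix2w("wrist",u,z,ci)[:2]; e=p-H; print(u,p,np.hypot(*e),np.degrees(np.arctan2(e[1],e[0])))
cv2.imwrite("pics/w2z.png",cv2.resize(im[130:220,180:300],(800,600),interpolation=cv2.INTER_CUBIC))
```

```text
5.25 [0.50803232 0.0433161  0.1962997 ]
[0.75]
hub [ 0.59307395 -0.00070074] 0.0014334316774385902
(257, 174) [0.50855378 0.07694172] 0.11476937927878235 137.42859817314124
(221, 174) [0.48536787 0.09691824] 0.1453618401832113 137.8125363928536
(213, 172) [0.48138431 0.10260551] 0.1521405839938412 137.2330204189997
(427, 281) [ 0.56142944 -0.08572263] 0.090719880711926 -110.41488856094274
```

View pics/w2z.png

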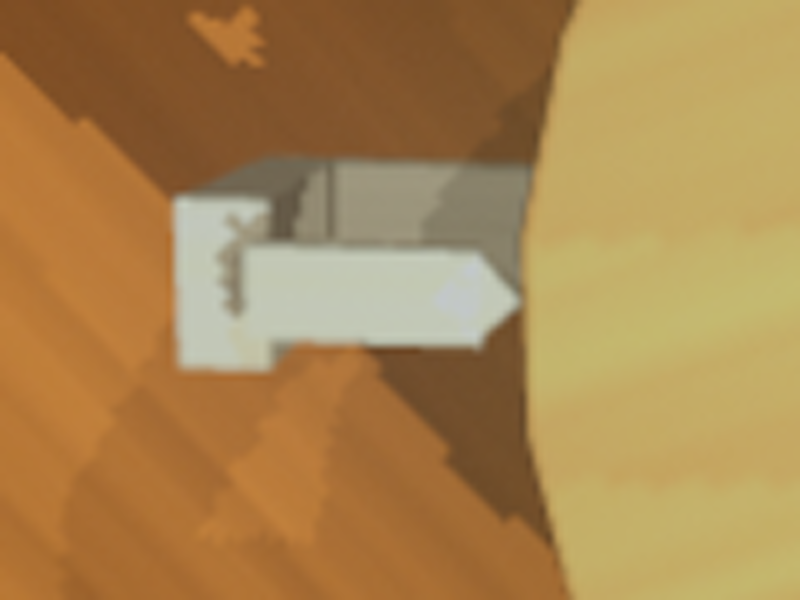

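```bash
python3 -c "
from h import *
print(rel((.511,.0438,.2),-41.2))"
```

```text
(array([ 0.11, -0.17, -0.32]), array([ 0.  , -0.01,  0.47]))
```

Request:
servo_tool(
  plan=[
    [[0.1, -0.1, 0, 0, 0, 0.5], [0.1, -0.1, 0, 0, 0, 0.5], [0.1, -0.1, 0, 0, 0, 0.5], [0.1, -0.1, 0, 0, 0, 0.5], [0.1, -0.1, 0, 0, 0, 0.5], [0.1, -0.1, 0, 0, 0, 0.5], [0.1, -0.1, 0, 0, 0, 0.5], [0.1, -0.1, 0, 0, 0, 0.5], [0.1, -0.1, 0, 0, 0, 0.5], [0.1, -0.1, 0, 0, 0, 0.5], [0.1, -0.1, 0, 0, 0, 0.5], [0.1, -0.1, 0, 0, 0, 0.5], [0.1, -0.1, 0, 0, 0, 0.5]],
  ],
)

```text
t: 6.92
tcp_pos: [0.51, 0.0434, 0.1973]
tcp_rot: [0.936, -0.353, -0.0, 0.0]
wrist_force: [-0.3, -0.8, 0.1]
opening: 0.0002
```

Run:
```python
from h import *
s=r.observe(); print(s['t'],s['tcp_pos'])
im=viewer.snapshot("wrist"); cv2.imwrite("pics/w3.png",im[:,:,::-1])
```

```text
6.925 [0.51003738 0.04339805 0.19727716]
```

View pics/w3.png

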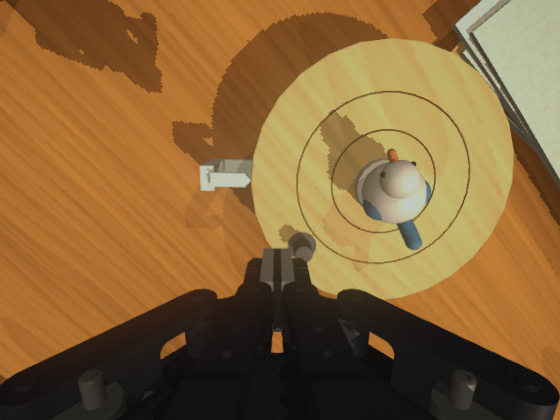

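The wheel is still running. The stud is at (303,246) and the pointer tip at about (251,180).

Run:
```python
from h import *
from scipy.optimize import least_squares
d=finder.cut_out("wrist","hub"); ci=viewer.camera_info("wrist")
m=d[0]['mask'].astype(np.uint8); c=max(cv2.findContours(m,0,cv2.CHAIN_APPROX_NONE)[0],key=len)[:,0].astype(float)
W=np.array([pix2w("wrist",p,.075,ci)[:2] for p in c])
q=least_squares(lambda q:np.hypot(W[:,0]-q[0],W[:,1]-q[1])-.115,[.59,0],loss='soft_l1',f_scale=.001); H=q.x
print(d[0]['conf'],"hub",H,np.median(abs(q.fun)))
for u,z in (((251.5,180.3),.075),((214,179.5),.075),((304,245),.097)):
    p=pix2w("wrist",u,z,ci)[:2]; e=p-H; print(u,p,np.hypot(*e),np.degrees(np.arctan2(e[1],e[0])))
print(r.observe()['t'])
```

```text
0.88 hub [ 0.59303803 -0.0008639 ] 0.0013904394611405566
(251.5, 180.3) [0.50893415 0.07549369] 0.11359553336278051 137.76381254612232
(214, 179.5) [0.48509484 0.09738045] 0.14595781889548168 137.6931465525892
(304, 245) [0.50882656 0.00779062] 0.08465502014336083 174.1322411928362
7.025
```

Request:
servo_tool(
  plan=[
    [[0, -0.1, 5, 0, 0, 0], [0, -0.1, 10, 0, 0, 0], [0, -0.1, 11.7, 0, 0, 0], [0, -0.1, 11.7, 0, 0, 0], [0, -0.1, 11.7, 0, 0, 0], [0, -0.1, 11.7, 0, 0, 0], [0, -0.1, 11.7, 0, 0, 0], [0, -0.1, 11.7, 0, 0, 0], [0, -0.1, 11.7, 0, 0, 0], [0, -0.1, 11.7, 0, 0, 0], [0, -0.1, 11.7, 0, 0, 0], [0, -0.1, 11.7, 0, 0, 0], [0, -0.1, 11.7, 0, 0, 0], [0, -0.1, 11.7, 0, 0, 0], [0, -0.1, 11.7, 0, 0, 0]],
  ],
)

```text
t: 8.9
tcp_pos: [0.5107, 0.0442, 0.0803]
tcp_rot: [0.936, -0.353, 0.0, -0.0]
wrist_force: [0.0, 0.6, 0.2]
opening: -0.0003
```

Run:
```python
from h import *
s=r.observe(); print(s['t'],s['tcp_pos'],s['wrist_force'])
im=viewer.snapshot("wrist"); cv2.imwrite("pics/w4.png",im[:,:,::-1])
im=viewer.snapshot("side"); 
cv2.imwrite("pics/s4z.png",cv2.resize(im[150:290,200:340,::-1],(700,560)))
```

```text
8.9 [0.51069305 0.04418004 0.08026446] [0.00997686 0.56856178 0.21940301]
```

View pics/w4.png

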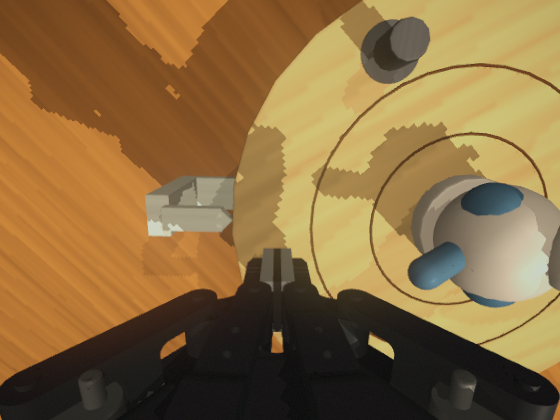

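View pics/s4z.png

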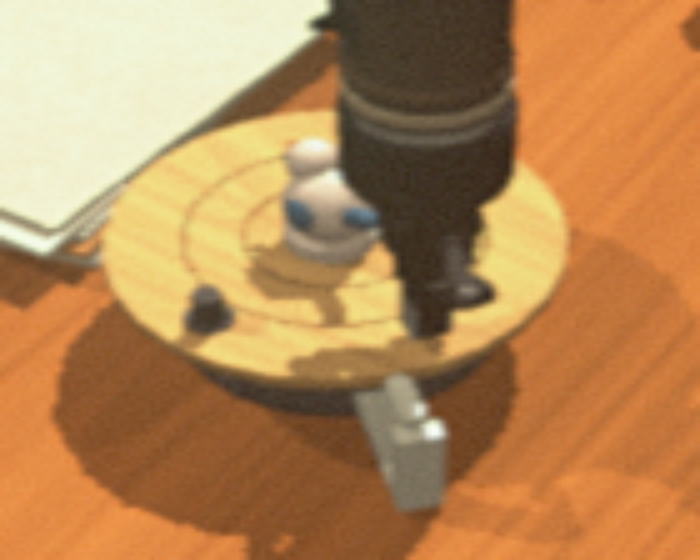

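The stud is coming round: (410,38) in the wrist view and (241,224) in the side view.

Run:
```python
from h import *
for n,u,H in (("wrist",(410,38),(.593,-.0009)),("side",(241.4,223),(.5901,.0026))):
    p=pix2w(n,u,.097)[:2]; e=p-np.array(H); print(n,p,np.hypot(*e),np.degrees(np.arctan2(e[1],e[0])))
print(r.observe()['t'])
```

```text
wrist [0.61360295 0.08662479] 0.08991701886267611 76.75397399154491
side [0.60206512 0.08702147] 0.08526517136845738 81.93315601611448
9.0
```

Request:
servo_tool(
  plan=[
    [[0, 0, 0, 0, 0, 0], [0, 0, 0, 0, 0, 0], [0, 0, 0, 0, 0, 0], [0, 0, 0, 0, 0, 0], [0, 0, 0.5, 0, 0, 0], [0, 0, 0.7, 0, 0, 0], [0, 0, 0.8, 0, 0, 0], [0, 0, 0.8, 0, 0, 0]],
  ],
)

```text
t: 10.0
tcp_pos: [0.5117, 0.045, 0.0749]
tcp_rot: [0.936, -0.353, 0.0, -0.001]
wrist_force: [-5.7, 3.2, 17.4]
opening: 0.0002
```

Run:
```python
from h import *
s=r.observe(); print(s['t'],s['tcp_pos'],s['wrist_force'])
im=viewer.snapshot("wrist"); cv2.imwrite("pics/w5.png",im[:,:,::-1])
im=viewer.snapshot("side"); 
cv2.imwrite("pics/s5z.png",cv2.resize(im[150:290,200:340,::-1],(700,560)))
```

```text
10.0 [0.51173912 0.04504323 0.07494542] [-5.67845616  3.18429004 17.37672051]
```

View pics/w5.png

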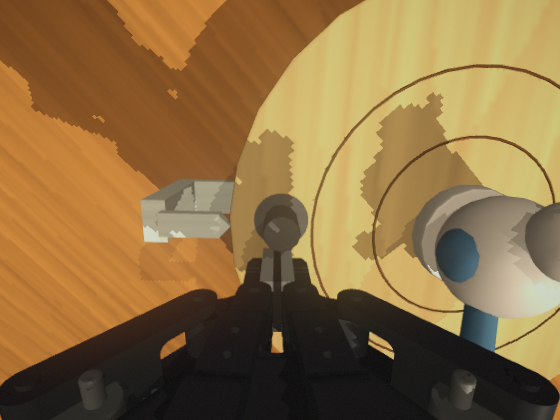

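View pics/s5z.png

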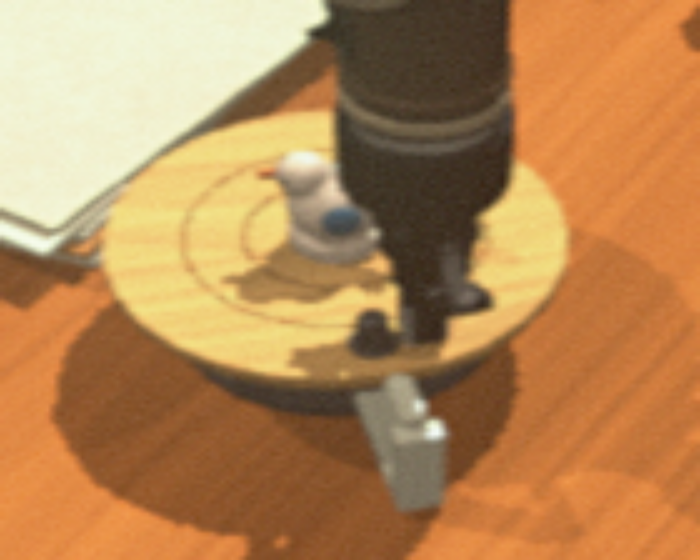

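It has stopped with 17 N on the disc. The stud sits beside the finger at about (284,228) in the wrist view; now to measure the offset.

Run:
```python
from h import *
for n,u,H,tip,out in (("wrist",(285,229),(.593,-.0009),(231,226),(160,222)),("side",(274.4,229.5),(.5901,.0026),None,None)):
    p=pix2w(n,u,.097)[:2]; e=p-np.array(H); print(n,p,np.hypot(*e),np.degrees(np.arctan2(e[1],e[0])))
    if tip:
        for t in (tip,out):
            e=pix2w(n,t,.075)[:2]-H; print(e+H,np.hypot(*e),np.degrees(np.arctan2(e[1],e[0])))
s=r.observe();print(s['t'],s['tcp_pos'],s['wrist_force'])
im=viewer.snapshot("wrist"); o=cv2.imread("pics/w5.png"); print(np.abs(im[:,:,::-1].astype(int)-o)[180:].max(2).mean())
# overlay stop place
for n in ("wrist","side"):
    I=viewer.snapshot(n)[:,:,::-1].copy()
    for A,Hh,c in ((137.7,(.593,-.0009),(0,0,255)),(139.2,(.5905,.0018),(0,255,0))):
        a=np.radians(A); u=w2pix(n,[[Hh[0]+.09*np.cos(a),Hh[1]+.09*np.sin(a),.097]])[0]; cv2.drawMarker(I,tuple(int(round(x)) for x in u),c,0,5,1)
    cv2.imwrite(f"pics/{n}6.png",cv2.resize(I[150:290,200:340],(700,560),interpolation=cv2.INTER_NEAREST))
```

```text
wrist [0.53193006 0.06316545] 0.08850942906111883 133.62870655093593
[0.50897189 0.07572961] 0.11372255794192161 137.6366839194729
[0.48445913 0.09993647] 0.14815232800205577 137.10734611216083
side [0.52647393 0.06326354] 0.08791099067418075 136.3654289200093
10.1 [0.5117034  0.0450559  0.07491801] [-5.65299771  2.32465182 16.492623  ]
1.3036607142857144
```

View pics/wrist6.png

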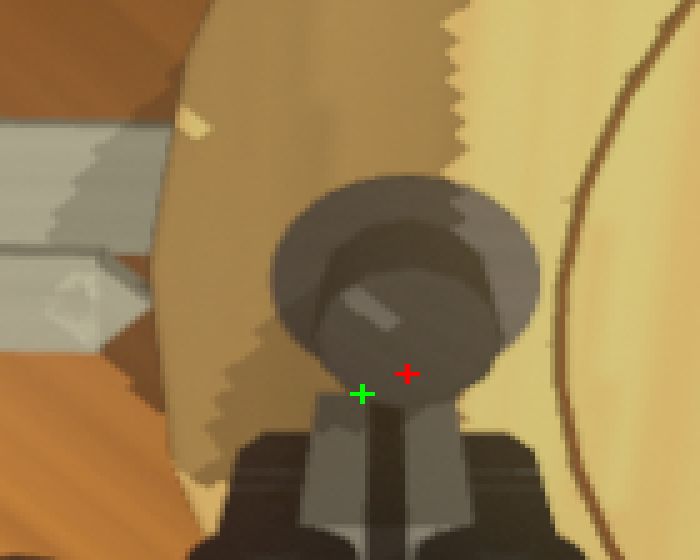

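View pics/side6.png

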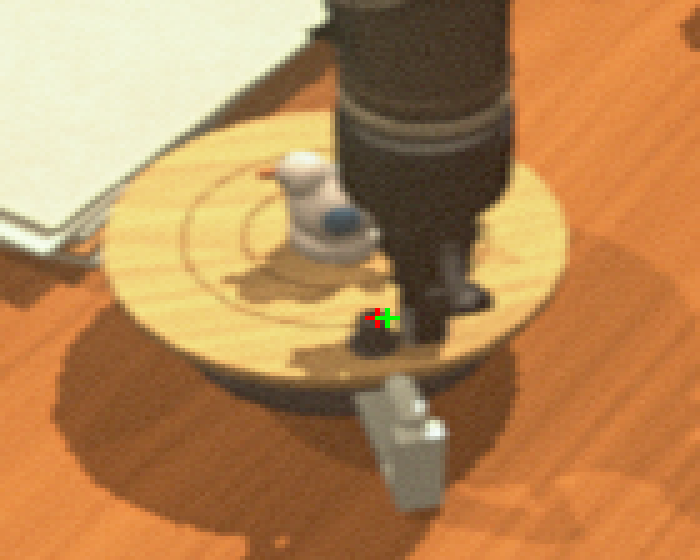

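Run:
```python
from h import *
print(np.round(pix2w("wrist",(281.6,233.7),.097),4))
s=r.observe();print(s['t'],s['tcp_pos'],s['wrist_force'])
print(job.hand_in())
```

```text
[0.5295 0.0625 0.097 ]
10.25 [0.51174481 0.04501898 0.07494889] [-5.12159918  2.31973614 17.90738209]
the job is handed in; nothing more can be done
None
```

I flicked the wheel anticlockwise with the shut fingers. It spun freely at about 3.3 rad/s and ran past the pointer twice with nothing touching it. On the third pass I stopped the stud against a fingertip held still at the pointer. I then pressed that fingertip on the disc. The job was handed in at about 10.3 s of the 40 s allowed; hand-in gave no verdict.

**Stud position:** it stands short of the pointer, within the 12 mm limit. The wrist camera puts it about 4 mm off, or 6–7 mm if I use the pointer position measured from the top and side cameras. The side camera shows nearly no offset. The cameras disagreed by 2–4 mm on where the axis is.

**Stillness and contact:** the stud did not visibly move between pictures taken after the stop. The fingertip was pressing at about 17 N when I handed in.

**Bird and other things:** the bird was upright on the middle of the disc in the last pictures. I did not measure the ink bottle, jar and cup again at the end, but the arm never went down near them.

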